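Close the herb press with its one-hand ratchet clamp

TASK

Close the herb press: slide the tall plywood press board straight up out of the slotted rack by its top edge, stand it on edge in the press between the clamp's open jaw and the stack, against the stack's front, and let go of it. Then squeeze and release the clamp's trigger against its handle in full strokes until the jaw has walked up and grips the board, and finish while still holding the trigger squeezed gently, so that board and stack stay clamped flat together without being crushed. Draw the jaw up with the trigger only, never by pushing it, and leave everything else on the table where it is.

Things in the scene. Friction and masses are not known exactly. Their poses are not given: they have to be found in the camera images.
- press: One-hand ratchet bar clamp (black body, steel bar) bolted on its side to a plywood base, fixed. Origin at table level under the bar's axis. Bar along y; handle and trigger stick out to -x, jaws to +x; clamp's mid height 55 mm. Base top 15 mm high: x -40..160, y -192..42 mm. Body: x -28..38, y -50..14, top 70 mm. Rear jaw (fixed) pad faces -y at y -58 to -68; the moving jaw comes from -y towards +y.
- grip (a point): Fixed point to squeeze at, from above, closing along y: x -58, y 0, 55 mm above the table; axes as the press. From it the fixed handle's outer face is 18 mm away at +y (it never yields); the trigger's outer face 37 mm at -y when released, 18 mm squeezed home: fingers closing evenly about it push the trigger home as they meet the handle (36 mm over both); till then the trigger alone bears, with up to twice the grip.
- trigger_angle (a joint): Trigger angle: 0 released, 0.23 rad squeezed home. A spring opens it; 5 N at the grip point works it. It walks the jaw in by notches: a full squeeze draws it in about 5 mm (the first 0 to 9), on release it stays and the trigger takes a new notch. With the jaw tight on the board a gentle squeeze stops part way (0.04 to 0.2) and the jaw no longer advances, at the latest in the stroke after touching.
- trigger: The trigger: grey finger lever 14 mm thick, 24 mm high, reaching 114 mm towards -x from its pivot, beside the handle on its -y side, mid height 55 mm. The handle: black, 18 mm thick (y 0..18), 30 mm high, x -20..-118; both are clear down to the table. Origin at the trigger's pivot (x 28, y -20, z 55 mm of the press).
- jaw_travel (a joint): Travel in m of the bar and moving jaw: 0 open (the start), growing as the jaw comes in towards +y (limit 0.030). The bar's brake (4 N) keeps it where it is. On the board it presses with about 1.6 x the force on the trigger less 7 N (10 N there gives 9 N, 20 N gives 25 N); over 55 N crushes, and over 30 N on the trigger the ratchet may slip. It presses only while the trigger is held squeezed.
- jaw: Moving jaw with its bar: black arm 100 x 22 x 30 mm with a rubber pad 40 mm wide, 44 mm high (top 77 mm above the table), on the bar's -y end. Origin: the press's, moved along +y by the jaw's travel.
- jaw_face (a point): Centre of the moving pad's pressing face (faces +y), x 75 mm in the press's frame, 55 mm above the table. At the start 20 to 30 mm from the stack's front (it differs, as the rear jaw's place does).
- place (a point): Where the middle of the press board's lower edge belongs: on the base's top (15 mm above the table), half a board (4 mm) in front of the stack. Axes as the press: board thickness along y, width along x.
- board_mid (a point): Centre of the press board, the tallest of the three boards in the rack: plain plywood, 120 mm wide (x), 8 mm thick (y), 115 mm high (z), loose, 0.09 kg.
- board: The same press board; origin at the middle of its lower edge.
- stack_mid (a point): Middle of the stack, 36 mm above its underside. It stands loose on the base against the rear jaw's pad: 120 mm wide (x), 42 mm thick (y): drying boards and cards 72 mm high, and behind them (+y, away from the moving jaw) a back board 8 mm thick, 115 mm high. 0.4 kg.
- stack: The same stack; origin at the middle of its underside.
- rack: Grey slotted rack 140 x 150 mm, 67 mm high, fixed; origin under its centre. Three boards stand across x in slots at y = -45, 0, 45 mm (which is where changes), lower edges 12 mm above the table. Slots 11 mm wide, in the end walls only (beyond 49 mm from the middle); a board is free of them when raised 55 mm.
- low_board: Another plywood board in the rack, 120 x 8 mm, 78 mm high. Not wanted.
- white_board: White plastic board in the rack, 118 x 8 mm, 70 mm high. Not wanted.
- cup: Clear plastic cup, 84 mm across, 60 mm high. Bystander.
- jar: Glass jar with a steel lid, 64 mm across, 75 mm high. Bystander.
- marker: Marker pen, 125 mm long, 17 mm thick. Bystander.
- spoon: Steel spoon, 170 mm long. Bystander.
- clip: Black binder clip, 41 mm. Bystander.

How it is judged:
On the way, in this order (a step that is already met when the one before it is completed fails the run):
1. the press board has been slid up clear of the rack's slots (z of board_mid in the frame of rack above 0.126 m), for 0.1 s.
2. the board stands on edge in the press in front of the stack, let go, with the jaw still open (x of board_mid in the frame of press between 0.055 and 0.095 m and z of board_mid in the frame of press between 0.06 and 0.078 m and angle between board_mid's own z axis and vertical below 0.3 rad and y of board_mid in the frame of stack_mid below -0.024 m and y of board_mid in the frame of jaw_face above 0.002 m and contact force between the fingers and board below 0.2 N and contact force between the fingers and trigger below 0.2 N), for 0.2 s.
3. the trigger has been squeezed in a full stroke (value of joint trigger_angle above 0.19 rad and contact force between the fingers and trigger above 1 N), for 0.05 s.
4. the trigger has been let out for the next stroke (value of joint trigger_angle below 0.05 rad), for 0.05 s.
5. the jaw has come up by the trigger and grips the board (contact force between jaw and board above 3 N and contact force between the fingers and trigger above 1 N), for 0.2 s.
At the end, for the whole second after the job is handed in: The fingers still squeeze the trigger (over 1 N); the jaw alone presses the board on the stack with 3 to 55 N; board and stack stand on the base, within 20 mm of the jaws' line, upright and flat together within 0.08 rad, the stack at the rear jaw (all of step 5 and x of board_mid in the frame of press between 0.055 and 0.095 m and z of board_mid in the frame of press between 0.06 and 0.078 m and angle between each of board_mid, stack_mid's own z axis and vertical below 0.08 rad and angle between the y axis of board_mid and the y axis of stack_mid, either way round below 0.08 rad and angle between the y axis of board_mid and the y axis of press, either way round below 0.1 rad and contact force between jaw and board below 55 N and contact force between board and stack above 3 N and contact force between the fingers and board below 0.2 N and contact force between the arm and jaw below 0.5 N and x of stack_mid in the frame of press between 0.055 and 0.095 m and y of stack_mid in the frame of place between 0.018 and 0.032 m and z of stack_mid in the frame of press between 0.045 and 0.057 m); the arm keeps its last pose, push and grip.
It fails at once if board and stack crushed: the jaw presses with more than 60 N (contact force between jaw and board above 60 N or contact force between board and stack above 60 N).
It fails at once if the jaw pushed by the robot instead of drawn up with the trigger (contact force between the arm and jaw above 6 N).
It fails at once if another board taken or shoved (distance of any of low_board, white_board from where it was at the start of the episode above 0.03 m).
It fails at once if a bystander disturbed (distance of any of cup, jar, marker, spoon, clip from where it was at the start of the episode above 0.03 m).
It also fails if it takes over 64 s, if anything falls off the work surface, if the arm or the gripper's body presses on something with over 40 N, if the wrist force passes 120 N, or if a joint passes its speed limit or range.

ROBOT

A 6-joint arm with a two-finger parallel gripper is mounted at the origin on the work surface. World frame = base frame: x ahead of the robot, y to its left, z up, the work surface at z = 0. Lengths are in m, angles in rad, forces in N, time in s.
With the tool pointing down it reaches from about 0.3 to 0.775 m from the base axis. Payload 14.6 kg.
Tool frame: the origin (TCP) lies midway between the tips of the shut fingers; the grasp point (between the pads) lies 19 mm behind it (ctrl.pinch_z is the distance from the TCP to the grasp point, in m); z points along the fingers, y is the line along which they close (so a half turn about z gives the same grasp; the last joint's range is limited). The gripper opens to 94 mm and grips with 3 to 60 N. Pads are 16 mm wide; open, the fingers measure 119 mm over their backs; the gripper's body (75 mm by 177 mm) begins 78 mm behind the grasp point.
Start: joints at [-1.412, 0.3, 1.521, -0, 1.321, -0.067], TCP at [0.123, -0.536, 0.183] pointing down, gripper open.
Joint ranges: [-3.03, 3.03], [-0.79, 2.21], [0.23, 2.52], [-1.04, 4.18], [0, 3.07], [-2.55, 2.55]. Speed limits (rad/s): [2.22, 2.22, 2.57, 3.14, 3.14, 3.14].

INTERFACE

Orientations are given as [roll, pitch, yaw] about the fixed x, y, z axes, in that order (R = Rz(yaw) Ry(pitch) Rx(roll)).
In Python, from station import ctrl gives the robot as it stands.
- The arm moves only by the tool jog_arm, never from a script. Its argument "motion" is a list of rows, each a list of 7 numbers: the shift along the tool's x, y, z in m, then the turn, a rotation vector about the tool's x, y, z in rad, then the opening, from -1 (shut) to 1 (fully open). In form: [[tx, ty, tz, rx, ry, rz, gripper], ...]. A call has 1 to 5 rows; each row shifts and turns the commanded pose from where the row before left it, along the tool's axes as they then stand; what a row does not reach is not made up. A row lasts 1/10 s, in which the tool goes at most 50 mm and 8.59 degrees, less where a joint would pass 70% of its speed; a pose out of reach is approached as far as the arm can. A call is refused whole if a number of a shift passes 0.05 or a number of a turn 0.15, either way. A call with a gripper value outside its range is refused whole. The fingers move at their own pace and stop on an object; "squeeze" is the grip in N (left out, the last holds). Time passes only in rows, so rows that do not move let the fingers close. It gives the time, the measured TCP pose, the force, the opening and the grip force at its end, in the units of the state.
- ctrl.get_obs(): the state, without advancing time (a new reading comes with each control period).
- ctrl.camera(name): name is "side" or "top" or "wrist"; returns the picture (420x560x3 uint8, red, green, blue); there is no depth.
- ctrl.camera_model(name): a dict with "intrinsics" (3x3 intrinsics, pixels), "rvec" (rotation vector, rad) and "tvec" (3), from world to camera coordinates, as OpenCV has them. Camera axes: x right, y down, z forward; pixel columns grow to the right and rows downward; lengths in m; the calibration is good to about 2 mm. The wrist camera is an equidistant fisheye: a pixel r from the principal point sees the ray r / f radians off the axis. A picture is of the moment at which its call begins: read the wrist's pose just before it. camera_model takes no time and is no camera call; for the wrist camera it gives the pose at the moment of the call.
- ctrl.hand_in(): hands the job in; it is judged then, once.
The state is a dict: "time_s": time; "qpos": joint angles; "joint_vel": joint speeds; "tau": joint torques, N m; "ee_pos": TCP position; "eef_rot": TCP orientation; "force": force on the tool from outside, world axes, zero at the start; "moment": the same for the moment, N m; "grip_width": finger opening in m; "grip_force": force on a finger pad.
Only numpy, scipy, OpenCV 4.12 (cv2) and the standard library are available. Lean on these libraries where they do the work, as an engineer would, in place of code of your own. Each camera call takes 0.05 s, during which the arm holds its last target. There are 200 camera calls.

## Working session

There is one attempt and no reset: what is moved stays moved. The work goes in short steps, Python scripts to look and compute and a tool call to move; the robot and the scene stay as the last step left them, time stands still between calls to the robot, and variables do not carry over. Pictures are saved under pics/ and viewed, at most 13 in all, crops included, and the job is handed in when it is done.

Besides the shell and the picture viewer there is one more tool, called after "Emit:" as name(argument=value, ...), one argument or row to a line, values as JSON. jog_arm: Moves the arm, as the interface text tells. Its arguments: {"type":"object","properties":{"motion":{"type":"array"},"squeeze":{"type":"number"}},"required":["motion"]}

```bash
mkdir -p pics
cat > h.py <<'E'
import numpy as np,cv2
from station import ctrl
def snap(n,f):
    im=ctrl.camera(n);cv2.imwrite(f'pics/{f}.png',im[:,:,::-1]);return im
def ray(n,px,m=None):
    m=m or ctrl.camera_model(n);K=np.array(m['intrinsics'],float).reshape(3,3);R,_=cv2.Rodrigues(np.array(m['rvec'],float));t=np.array(m['tvec'],float).ravel()
    a=(px[0]-K[0,2])/K[0,0];b=(px[1]-K[1,2])/K[1,1]
    if n=='wrist':
        r=np.hypot(a,b);s=np.sin(r)/r if r>1e-9 else 1;d=np.array([a*s,b*s,np.cos(r)])
    else: d=np.array([a,b,1.])
    return -R.T@t,R.T@d
def onz(n,px,z,m=None):
    o,d=ray(n,px,m);return (o+d*(z-o[2])/d[2]).round(4)
E
python3 - <<'E'
from h import *
a=snap('top','top1');b=snap('side','side1')
cv2.imwrite('pics/c1.png',cv2.resize(np.vstack([a,b])[:,:,::-1],(560,840))[:,:]) 
for n in('top','side'):
    m=ctrl.camera_model(n);print(n,ray(n,(280,210)),m['intrinsics'])
E
```

```text
top (array([ 0.33612612, -0.01136675,  1.18456577]), array([ 0.20151015, -0.02018024, -0.9793343 ])) [[519.91221874   0.         279.7530083 ]
 [  0.         519.91221874 215.42872346]
 [  0.           0.           1.        ]]
side (array([ 0.32493504, -0.87543624,  0.82786627]), array([ 0.19562347,  0.72890242, -0.65621463])) [[520.84698035   0.         276.58828871]
 [  0.         520.84698035 203.79316398]
 [  0.           0.           1.        ]]
```

View pics/top1.png

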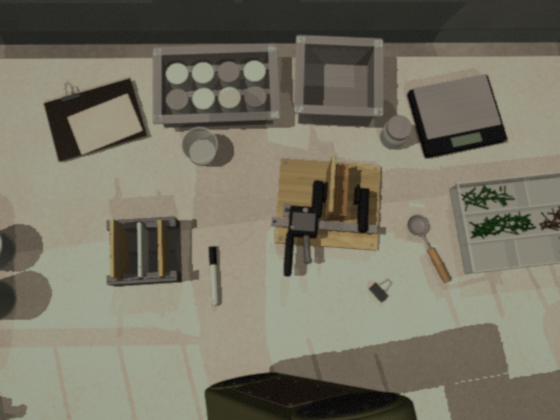

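View pics/side1.png

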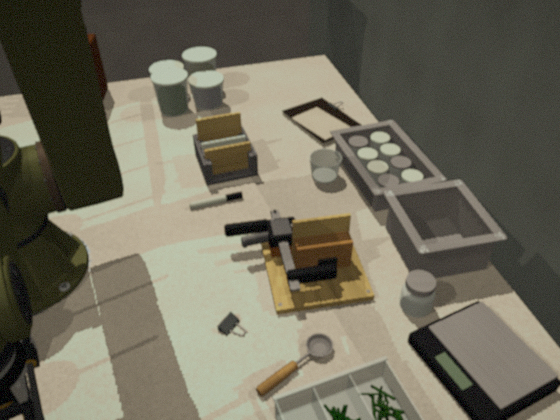

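Run:
```python
from h import *
a=cv2.imread('pics/top1.png');b=cv2.imread('pics/side1.png')
z=lambda i,x,y,w,h,k:cv2.resize(i[y:y+h,x:x+w],None,fx=k,fy=k,interpolation=cv2.INTER_CUBIC)
cv2.imwrite('pics/z1.png',np.hstack([z(a,265,145,130,140,4),np.pad(z(a,95,205,70,140,4),((0,0),(0,0),(0,0)))]))
cv2.imwrite('pics/z2.png',z(b,180,95,200,150,4)[:600])
print(ctrl.get_obs()['eef_rot'])
```

```text
[-3.14053890e+00 -6.69555489e-05  2.25832475e-01]
```

View pics/z1.png

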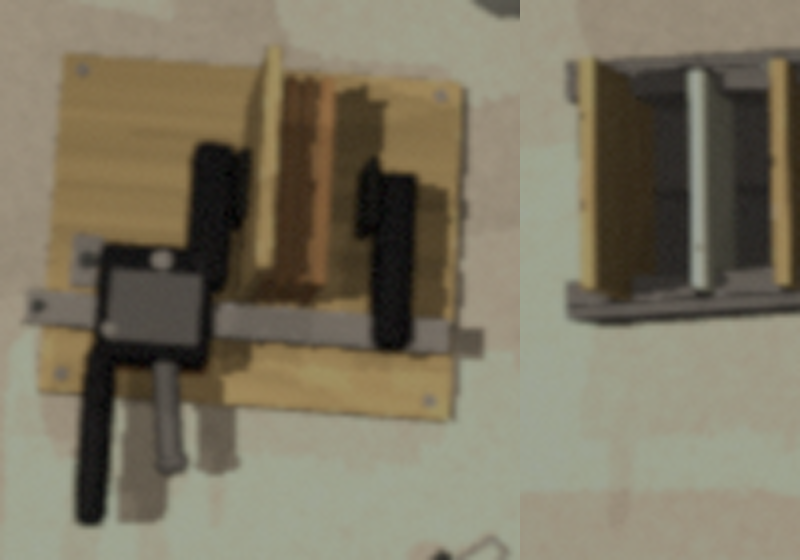

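Run:
```python
from h import *
A=lambda x,y:(265+x/4-.4,145+y/4-.4)
B=lambda x,y:(95+(x-520)/4-.4,205+y/4-.4)
W=np.array([onz('top',A(*p),.015)[:2] for p in[(65,55),(465,86),(452,418),(40,392)]])
P=np.array([[.16,.042],[.16,-.192],[-.04,-.192],[-.04,.042]])
c=P.mean(0);d=W.mean(0);H=(P-c).T@(W-d);yaw=np.arctan2(H[0,1]-H[1,0],H[0,0]+H[1,1])
R=np.array([[np.cos(yaw),-np.sin(yaw)],[np.sin(yaw),np.cos(yaw)]]);o=d-R@c
print('press',o,yaw,'res',(W-(P@R.T+o)).round(4).tolist())
inv=lambda w:((w[:2]-o)@R).round(4)
for n,p,z in[('stack front top hi',(334,80),.087),('stack front lo',(326,285),.087),('backboard top hi',(275,45),.13),('bb lo',(264,265),.13),('pad face',(359,205),.077),('handle tip',(90,522),.07),('trig tip',(173,472),.067),('arm hi',(400,172),.07),('body tl',(100,245),.07),('body br',(210,370),.07)]:print(n,inv(onz('top',A(*p),z)))
for n,p,z in[('b hi',(589,58),.127),('b lo',(590,290),.127),('low hi',(779,60),.09),('low lo',(783,288),.09),('white',(699,70),.082),('w lo',(703,290),.082)]:print(n,onz('top',B(*p),z))
print('grip',o+R@[-.058,0])
```

```text
press [ 0.53772099 -0.06781059] -0.0848376491997082 res [[-0.0004, 0.0003], [-0.0017, -0.0007], [0.0021, -0.0001], [-0.0, 0.0005]]
stack front top hi [ 0.134  -0.1064]
stack front lo [ 0.0189 -0.1073]
backboard top hi [ 0.1376 -0.0686]
bb lo [ 0.0184 -0.0689]
pad face [ 0.067  -0.1247]
handle tip [-0.1157  0.0105]
trig tip [-0.0855 -0.0322]
arm hi [ 0.0892 -0.1476]
body tl [0.0356 0.0154]
body br [-0.0291 -0.0488]
b hi [0.5384 0.3133 0.127 ]
b lo [0.4194 0.3072 0.127 ]
low hi [0.5432 0.2238 0.09  ]
low lo [0.422  0.2181 0.09  ]
white [0.5398 0.2681 0.082 ]
w lo [0.4222 0.2616 0.082 ]
grip [ 0.47992959 -0.0628959 ]
```

View pics/z2.png

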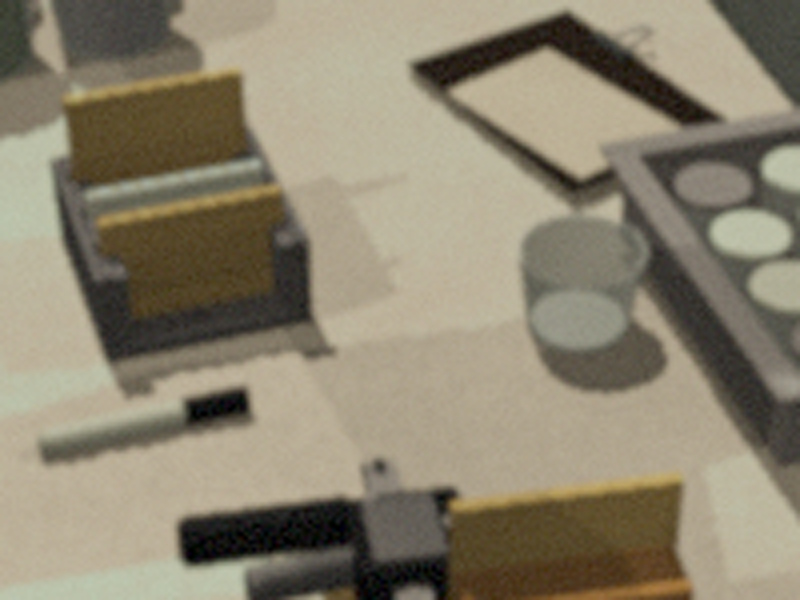

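```bash
cat >> h.py <<'E'
from scipy.spatial.transform import Rotation as Ro
def go(x,y,z,yaw=None):
    o=ctrl.get_obs();R=Ro.from_euler('xyz',o['eef_rot']).as_matrix();p=np.array(o['ee_pos'])
    print(round(o['time_s'],2),'tcp',p.round(4),'rpy',np.round(o['eef_rot'],3),'shift',(R.T@(np.array([x,y,z])-p)).round(4))
    if yaw is not None: print('turn',Ro.from_matrix(R.T@Ro.from_euler('xyz',[np.pi,0,yaw]).as_matrix()).as_rotvec().round(4))
E
python3 - <<'E'
from h import *
for p in[(197,119.3),(240.5,113)]:print(onz('side',p,.127))
E
```

```text
[0.4223 0.3052 0.127 ]
[0.5369 0.3049 0.127 ]
```

Emit:
jog_arm(
  motion=[
    [0, 0, -0.02, 0, 0, 0.088, 0],
    [0, 0, -0.02, 0, 0, 0.088, 0],
    [0.04, -0.026, 0, 0, 0, 0, 0],
    [0.04, -0.026, 0, 0, 0, 0, 0],
    [0.04, -0.026, 0, 0, 0, 0, 0],
  ],
)

```text
time_s: 0.6
ee_pos: [0.24, -0.4509, 0.2224]
eef_rot: [-3.141, 0.0, 0.049]
force: [0.3, -1.0, 0.8]
grip_width: 0.0578
grip_force: 0.0
```

Emit:
jog_arm(
  motion=[
    [0.04, -0.026, 0, 0, 0, 0, 0],
    [0.04, -0.026, 0, 0, 0, 0, 0],
    [0.04, -0.026, 0, 0, 0, 0, 0],
    [0.04, -0.026, 0, 0, 0, 0, 0],
    [0.04, -0.026, 0, 0, 0, 0, 0],
  ],
)

```text
time_s: 1.1
ee_pos: [0.4337, -0.3108, 0.2225]
eef_rot: [-3.141, 0.0, 0.05]
force: [0.7, -0.8, 0.5]
grip_width: 0.0472
grip_force: 0.0
```

```bash
python3 -c "
from h import *
go(.48,.31,.17,.05)"
```

```text
1.1 tcp [ 0.4337 -0.3108  0.2225] rpy [-3.141  0.     0.05 ] shift [ 0.0772 -0.6177  0.0526]
turn [-0.0002  0.0002 -0.0002]
```

Emit:
jog_arm(
  motion=[
    [0.0055, -0.044, 0, 0, 0, 0, 0],
    [0.0055, -0.044, 0, 0, 0, 0, 0],
    [0.0055, -0.044, 0, 0, 0, 0, 0],
    [0.0055, -0.044, 0, 0, 0, 0, 0],
    [0.0055, -0.044, 0, 0, 0, 0, 0],
  ],
)

```text
time_s: 1.6
ee_pos: [0.4486, -0.0895, 0.2225]
eef_rot: [-3.141, 0.0, 0.05]
force: [0.6, -1.0, -0.3]
grip_width: 0.047
grip_force: 0.0
```

Emit:
jog_arm(
  motion=[
    [0.0055, -0.044, 0, 0, 0, 0, 0],
    [0.0055, -0.044, 0, 0, 0, 0, 0],
    [0.0055, -0.044, 0, 0, 0, 0, 0],
    [0.0055, -0.044, 0, 0, 0, 0, 0],
    [0.0055, -0.044, 0, 0, 0, 0, 0],
  ],
)

```text
time_s: 2.1
ee_pos: [0.4651, 0.1317, 0.2226]
eef_rot: [3.142, 0.0, 0.05]
force: [1.2, -0.1, -0.1]
grip_width: 0.0472
grip_force: 0.0
```

Emit:
jog_arm(
  motion=[
    [0.0055, -0.044, 0, 0, 0, 0, 0],
    [0.0055, -0.044, 0, 0, 0, 0, 0],
    [0.0055, -0.044, 0, 0, 0, 0, 0],
    [0.0055, -0.044, 0, 0, 0, 0, 0],
    [0, 0, 0.02, 0, 0, 0, 0],
  ],
)

```text
time_s: 2.6
ee_pos: [0.4787, 0.3112, 0.2036]
eef_rot: [-3.14, -0.002, 0.054]
force: [-0.1, -1.0, -0.4]
grip_width: 0.0473
grip_force: 0.0
```

```bash
python3 -c "
from h import *
go(.48,.31,.17,.05)
snap('wrist','w1');print(ctrl.camera_model('wrist'))"
```

```text
2.6 tcp [0.4787 0.3112 0.2036] rpy [-3.14e+00 -2.00e-03  5.40e-02] shift [0.0011 0.0013 0.0336]
turn [-0.0019 -0.0025  0.0036]
{'intrinsics': array([[325.1922621 ,   0.        , 274.86582689],
       [  0.        , 325.1922621 , 208.07661863],
       [  0.        ,   0.        ,   1.        ]]), 'rvec': array([-2.14594961,  2.03487385,  0.24393703]), 'tvec': array([0.28314349, 0.45114602, 0.52366354])}
```

View pics/w1.png

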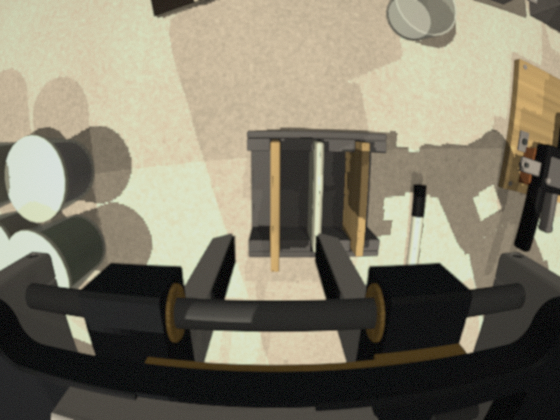

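The wrist view shows the tall board's top edge running from (275,142) to (275,270), centred between the finger tips at columns 225 and 325.

```bash
python3 -c "
from h import *
for p in[(275,142),(275,270)]:print(onz('wrist',p,.127))
go(.48,.31,.1,.05)"
```

```text
[0.5367 0.3121 0.127 ]
[0.421 0.306 0.127]
2.65 tcp [0.4774 0.3084 0.1986] rpy [3.14  0.004 0.053] shift [ 0.0031 -0.0017  0.0986]
turn [0.0016 0.0036 0.0028]
```

Emit:
jog_arm(
  motion=[
    [0.001, 0, 0.03, 0, 0, 0, 0],
    [0, 0, 0.03, 0, 0, 0, 0],
    [0, 0, 0.02, 0, 0, 0, 0],
    [0, 0, 0, 0, 0, 0, 0],
    [0, 0, 0, 0, 0, 0, 0],
  ],
)

```text
time_s: 3.15
ee_pos: [0.4799, 0.3065, 0.1235]
eef_rot: [-3.142, -0.0, 0.049]
force: [0.4, -0.3, 1.2]
grip_width: 0.047
grip_force: 0.0
```

```bash
python3 -c "
from h import *
go(.479,.309,.1,.05)"
```

```text
3.15 tcp [0.4799 0.3065 0.1235] rpy [-3.142 -0.     0.049] shift [-0.0008 -0.0026  0.0235]
turn [-0.     -0.0001 -0.0007]
```

Emit:
jog_arm(
  motion=[
    [-0.001, -0.0025, 0.012, 0, 0, 0, 0],
    [0, 0, 0.012, 0, 0, 0, 0],
    [0, 0, 0, 0, 0, 0, 0],
  ],
)

```text
time_s: 3.45
ee_pos: [0.4777, 0.3088, 0.0969]
eef_rot: [3.14, 0.002, 0.05]
force: [-0.6, -0.7, -0.4]
grip_width: 0.0467
grip_force: 0.0
```

Emit:
jog_arm(
  motion=[
    [0, 0, 0, 0, 0, 0, -1],
    [0, 0, 0, 0, 0, 0, -1],
    [0, 0, 0, 0, 0, 0, -1],
    [0, 0, 0, 0, 0, 0, -1],
    [0, 0, 0, 0, 0, 0, -1],
  ],
  squeeze=25,
)

```text
time_s: 3.95
ee_pos: [0.4786, 0.3092, 0.0988]
eef_rot: [-3.141, -0.0, 0.05]
force: [-0.5, -0.1, -0.9]
grip_width: 0.0099
grip_force: 0.0
```

Emit:
jog_arm(
  motion=[
    [0, 0, 0, 0, 0, 0, -1],
    [0, 0, 0, 0, 0, 0, -1],
    [0, 0, -0.01, 0, 0, 0, -1],
    [0, 0, -0.015, 0, 0, 0, -1],
    [0, 0, -0.015, 0, 0, 0, -1],
  ],
)

```text
time_s: 4.45
ee_pos: [0.4784, 0.3092, 0.1397]
eef_rot: [3.141, 0.0, 0.05]
force: [-0.1, -0.8, -0.9]
grip_width: 0.0075
grip_force: 25.0
```

Emit:
jog_arm(
  motion=[
    [0, 0, -0.02, 0, 0, 0, -1],
    [0, 0, -0.03, 0, 0, 0, -1],
    [0, 0, -0.03, 0, 0, 0, -1],
    [0, 0, -0.03, 0, 0, 0, -1],
    [0, 0, -0.02, 0, 0, 0, -1],
  ],
)

```text
time_s: 4.95
ee_pos: [0.4786, 0.3093, 0.2717]
eef_rot: [-3.14, -0.002, 0.05]
force: [-0.5, 0.0, -0.8]
grip_width: 0.0075
grip_force: 25.0
```

Run:
```python
from h import *
o=np.array([.5377,-.0678]);w=-.0848
R=np.array([[np.cos(w),-np.sin(w)],[np.sin(w),np.cos(w)]])
t=o+R@[.077,-.1125];print(t);go(*t,.27,w)
```

```text
[ 0.60489474 -0.18641752]
4.95 tcp [0.4786 0.3093 0.2717] rpy [-3.14e+00 -2.00e-03  5.00e-02] shift [0.1015 0.5013 0.0013]
turn [-0.0012 -0.0022  0.1346]
```

Emit:
jog_arm(
  motion=[
    [0.004, 0.02, 0, 0, 0, 0, -1],
    [0.008, 0.04, 0, 0, 0, 0, -1],
    [0.008, 0.04, 0, 0, 0, 0, -1],
    [0.008, 0.04, 0, 0, 0, 0, -1],
    [0.008, 0.04, 0, 0, 0, 0, -1],
  ],
)

```text
time_s: 5.45
ee_pos: [0.5234, 0.1296, 0.2694]
eef_rot: [-3.142, -0.0, 0.05]
force: [0.9, 0.3, -0.9]
grip_width: 0.0073
grip_force: 25.0
```

Emit:
jog_arm(
  motion=[
    [0.008, 0.04, 0, 0, 0, 0, -1],
    [0.008, 0.04, 0, 0, 0, 0, -1],
    [0.008, 0.04, 0, 0, 0, 0, -1],
    [0.008, 0.04, 0, 0, 0, 0, -1],
    [0.008, 0.04, 0, 0, 0, 0, -1],
  ],
)

```text
time_s: 5.95
ee_pos: [0.5733, -0.0682, 0.2694]
eef_rot: [3.141, -0.0, 0.05]
force: [0.2, -0.1, -1.1]
grip_width: 0.0076
grip_force: 25.0
```

Emit:
jog_arm(
  motion=[
    [0.008, 0.04, 0, 0, 0, 0, -1],
    [0.008, 0.04, 0, 0, 0, 0, -1],
    [0.008, 0.035, 0, 0, 0, 0.045, -1],
    [0, 0, 0, 0, 0, 0.045, -1],
    [0, 0, 0, 0, 0, 0.045, -1],
  ],
)

```text
time_s: 6.45
ee_pos: [0.6028, -0.1813, 0.2688]
eef_rot: [-3.141, 0.001, -0.089]
force: [-0.2, 1.0, -0.6]
grip_width: 0.0075
grip_force: 25.0
```

Emit:
jog_arm(
  motion=[
    [0, 0, 0, 0, 0, 0, -1],
    [0, 0, 0, 0, 0, 0, -1],
  ],
)

```text
time_s: 6.65
ee_pos: [0.6029, -0.1801, 0.2691]
eef_rot: [3.142, -0.0, -0.084]
force: [-0.1, -0.4, -1.1]
grip_width: 0.0076
grip_force: 25.0
```

Run:
```python
from h import *
go(.605,-.1864,.27,-.085)
snap('wrist','w2');m=ctrl.camera_model('wrist')
a=snap('side','s2');t=snap('top','t2')
cv2.imwrite('pics/s2z.png',cv2.resize(np.hstack([a[150:350,210:400],t[120:320,255:425]]),None,fx=2.2,fy=2.2,interpolation=cv2.INTER_CUBIC)[:,:,::-1])
```

```text
6.65 tcp [ 0.6029 -0.1801  0.2691] rpy [ 3.142 -0.    -0.084] shift [ 0.0026  0.0062 -0.0009]
turn [ 0.0001 -0.0002  0.0013]
```

View pics/w2.png

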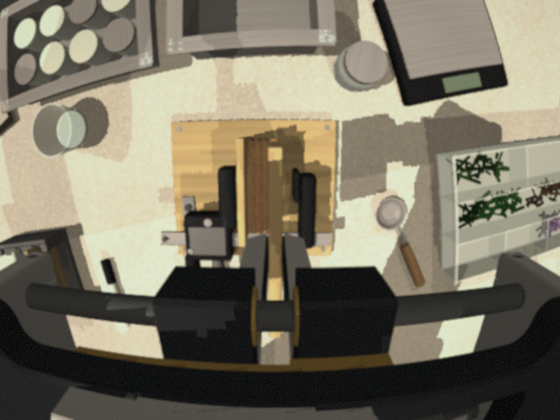

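View pics/s2z.png

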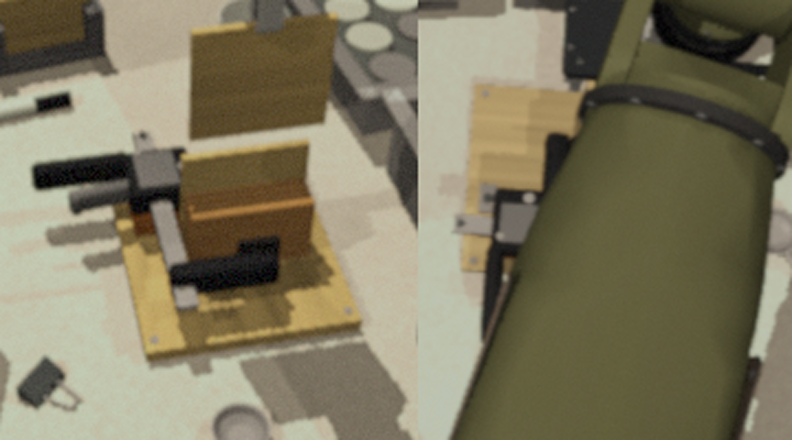

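Run:
```python
from h import *
o=np.array([.5377,-.0678]);w=-.0848
R=np.array([[np.cos(w),-np.sin(w)],[np.sin(w),np.cos(w)]])
for n,p,z in[('pad',(293,185),.077),('bbL',(237,140),.13),('bbR',(245.5,140),.13),('bbLlo',(237,245),.13),('base',(173,122),.015),('baseR',(336,121),.015)]:
    print(n,(onz('wrist',p,z)[:2]-o)@R)
S=lambda x,y:(210+x/2.2-.3,150+y/2.2-.3)
for n,p,z in[('front top lo',(190,214),.087),('front top hi',(313,203),.087),('bb',(180,155),.13),('bb',(306,143),.13),('pad top back L',(240,241),.077)]:
    print(n,(onz('side',S(*p),z)[:2]-o)@R)
```

```text
pad [ 0.07737747 -0.12750442]
bbL [ 0.13432687 -0.06545794]
bbR [ 0.13418392 -0.07440219]
bbLlo [ 0.01818317 -0.06278553]
base [0.16018472 0.04121549]
baseR [ 0.15914137 -0.19090698]
front top lo [ 0.01772348 -0.101062  ]
front top hi [ 0.13145838 -0.10845541]
bb [ 0.01496878 -0.06747463]
bb [ 0.13158279 -0.07331861]
pad top back L [ 0.05709064 -0.13324331]
```

Run:
```python
from h import *
o=np.array([.5377,-.0678]);w=-.0848
R=np.array([[np.cos(w),-np.sin(w)],[np.sin(w),np.cos(w)]])
t=o+R@[.076,-.1135];print(t);go(*t,.105,w)
```

```text
[ 0.60381364 -0.18732923]
6.8 tcp [ 0.603  -0.18    0.2689] rpy [ 3.142 -0.    -0.084] shift [0.0014 0.0073 0.1639]
turn [ 0.0001 -0.0002  0.0008]
```

Emit:
jog_arm(
  motion=[
    [0.0015, 0.007, 0.02, 0, 0, 0, -1],
    [0, 0, 0.03, 0, 0, 0, -1],
    [0, 0, 0.03, 0, 0, 0, -1],
    [0, 0, 0, 0, 0, 0, -1],
    [0, 0, 0, 0, 0, 0, -1],
  ],
)

```text
time_s: 7.3
ee_pos: [0.6041, -0.1872, 0.1897]
eef_rot: [3.142, -0.0, -0.085]
force: [-0.2, 0.4, -1.1]
grip_width: 0.0076
grip_force: 25.0
```

Run:
```python
from h import *
go(.6038,-.1873,.105,-.0848)
```

```text
7.3 tcp [ 0.6041 -0.1872  0.1897] rpy [ 3.142 -0.    -0.085] shift [-0.0003  0.0001  0.0847]
turn [ 0.0001 -0.0003  0.0001]
```

Emit:
jog_arm(
  motion=[
    [0, 0, 0.015, 0, 0, 0, -1],
    [0, 0, 0.015, 0, 0, 0, -1],
    [0, 0, 0.01, 0, 0, 0, -1],
    [0, 0, 0, 0, 0, 0, -1],
  ],
)

```text
time_s: 7.7
ee_pos: [0.6035, -0.1871, 0.1476]
eef_rot: [-3.141, 0.002, -0.085]
force: [0.3, -0.1, -0.1]
grip_width: 0.0078
grip_force: 25.0
```

Run:
```python
from h import *
a=snap('side','s3')
cv2.imwrite('pics/s3z.png',cv2.resize(a[170:320,210:400],None,fx=4,fy=4,interpolation=cv2.INTER_CUBIC)[:,:,::-1])
```

```text
(no output)
```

View pics/s3z.png

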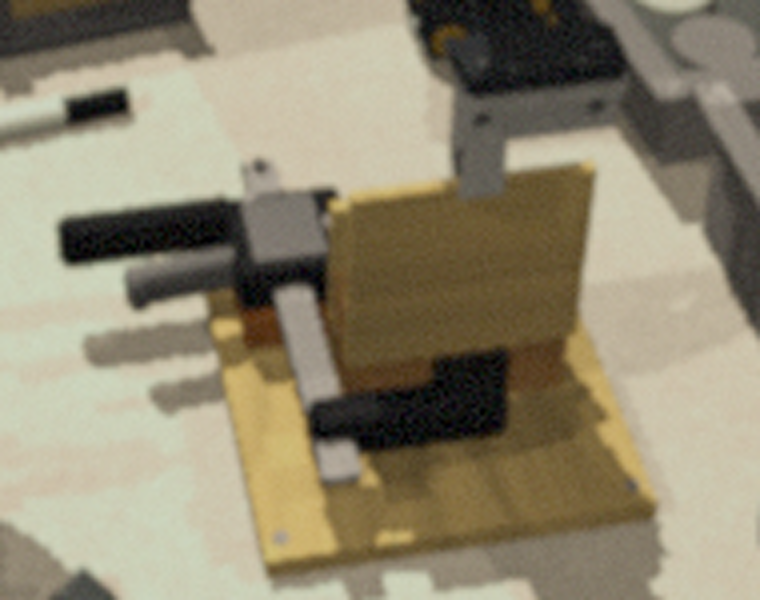

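The board (bottom edge at rows ~330–360) is in the gap, in front of the brown stack and behind the black pad, with no contact force.

Emit:
jog_arm(
  motion=[
    [0, 0, 0.015, 0, 0, 0, -1],
    [0, 0, 0.015, 0, 0, 0, -1],
    [0, 0, 0.008, 0, 0, 0, -1],
    [0, 0, 0.004, 0, 0, 0, -1],
    [0, 0, 0.002, 0, 0, 0, -1],
  ],
)

```text
time_s: 8.25
ee_pos: [0.6038, -0.1873, 0.1041]
eef_rot: [-3.141, 0.0, -0.085]
force: [-0.6, 0.1, -0.6]
grip_width: 0.0073
grip_force: 25.0
```

Emit:
jog_arm(
  motion=[
    [0, 0, 0, 0, 0, 0, -1],
    [0, 0, 0.001, 0, 0, 0, -1],
  ],
)

```text
time_s: 8.45
ee_pos: [0.6042, -0.1874, 0.1042]
eef_rot: [3.141, -0.001, -0.085]
force: [-0.4, 0.1, -1.7]
grip_width: 0.0074
grip_force: 25.0
```

Emit:
jog_arm(
  motion=[
    [0, 0, 0.001, 0, 0, 0, -1],
    [0, 0, 0, 0, 0, 0, -1],
  ],
)

```text
time_s: 8.65
ee_pos: [0.6039, -0.1873, 0.1027]
eef_rot: [3.142, -0.0, -0.085]
force: [0.5, -0.2, -1.4]
grip_width: 0.0078
grip_force: 25.0
```

Emit:
jog_arm(
  motion=[
    [0, 0, 0.001, 0, 0, 0, -1],
    [0, 0, 0, 0, 0, 0, -1],
  ],
)

```text
time_s: 8.85
ee_pos: [0.604, -0.1873, 0.1018]
eef_rot: [3.141, -0.0, -0.085]
force: [-0.2, 0.9, 0.2]
grip_width: 0.0074
grip_force: 25.0
```

Emit:
jog_arm(
  motion=[
    [0, 0, 0.001, 0, 0, 0, -1],
    [0, 0, 0, 0, 0, 0, -1],
  ],
)

```text
time_s: 9.05
ee_pos: [0.6042, -0.1875, 0.1018]
eef_rot: [3.141, -0.001, -0.085]
force: [-1.7, -0.3, 8.2]
grip_width: 0.0076
grip_force: 25.0
```

Emit:
jog_arm(
  motion=[
    [0, 0, 0.001, 0, 0, 0, -1],
    [0, 0, 0, 0, 0, 0, -1],
  ],
)

```text
time_s: 9.25
ee_pos: [0.6043, -0.1877, 0.1017]
eef_rot: [3.141, -0.002, -0.085]
force: [-5.9, 0.3, 15.1]
grip_width: 0.0074
grip_force: 25.1
```

Emit:
jog_arm(
  motion=[
    [0, 0, -0.0015, 0, 0, 0, -1],
    [0, 0, 0, 0, 0, 0, -0.4],
    [0, 0, 0, 0, 0, 0, -0.4],
    [0, 0, 0, 0, 0, 0, -0.4],
    [0, 0, 0, 0, 0, 0, -0.4],
  ],
)

```text
time_s: 9.75
ee_pos: [0.6039, -0.1873, 0.1009]
eef_rot: [-3.141, 0.0, -0.085]
force: [0.1, -0.1, -0.2]
grip_width: 0.028
grip_force: 0.0
```

Emit:
jog_arm(
  motion=[
    [0, 0, -0.015, 0, 0, 0, -0.4],
    [0, 0, -0.025, 0, 0, 0, -0.4],
    [0, 0, -0.03, 0, 0, 0, -0.4],
    [0, 0, -0.04, 0, 0, 0, -0.4],
    [0, 0, 0, 0, 0, 0, -0.4],
  ],
)

```text
time_s: 10.25
ee_pos: [0.6057, -0.1879, 0.2183]
eef_rot: [3.139, -0.009, -0.085]
force: [-0.5, -0.9, -0.7]
grip_width: 0.0279
grip_force: 0.0
```

Run:
```python
from h import *
a=snap('side','s4');w=snap('wrist','w4')
z=lambda i,k:cv2.resize(i,None,fx=k,fy=k,interpolation=cv2.INTER_CUBIC)
cv2.imwrite('pics/s4z.png',np.hstack([z(a[190:320,230:390],2.5),z(w[100:230,130:290],2.5)])[:,:,::-1])
o=np.array([.5377,-.0678]);wy=-.0848
R=np.array([[np.cos(wy),-np.sin(wy)],[np.sin(wy),np.cos(wy)]])
t=o+R@[-.058,0];go(*t,.21,wy)
t2=o+R@[-.058,0];print(t2)
```

```text
10.35 tcp [ 0.6042 -0.1874  0.2127] rpy [ 3.141e+00 -2.000e-03 -8.500e-02] shift [-0.1344 -0.1135  0.0023]
turn [ 0.0006 -0.0022 -0.0004]
[ 0.47990842 -0.06288749]
```

View pics/s4z.png

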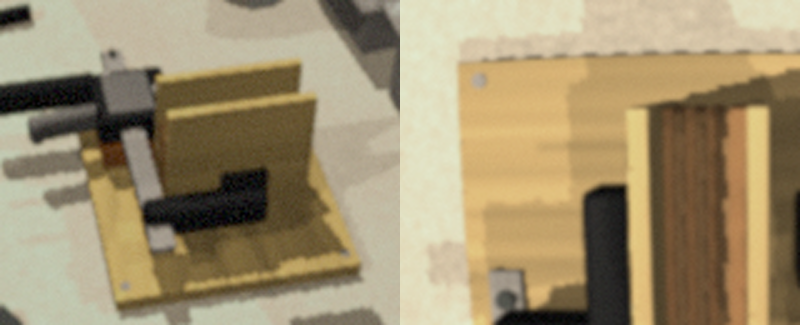

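The board stands upright, parallel to the stack and in front of it, with the jaw open. Next, the grip point.

Emit:
jog_arm(
  motion=[
    [-0.032, -0.028, 0, 0, 0, 0, 0.2],
    [-0.034, -0.028, 0, 0, 0, 0, 1],
    [-0.034, -0.028, 0, 0, 0, 0, 1],
    [-0.034, -0.029, 0, 0, 0, 0, 1],
    [0, 0, 0, 0, 0, 0, 1],
  ],
  squeeze=6,
)

```text
time_s: 10.85
ee_pos: [0.4771, -0.0607, 0.2108]
eef_rot: [-3.141, 0.002, -0.083]
force: [0.5, 0.3, -0.6]
grip_width: 0.0647
grip_force: 0.0
```

Emit:
jog_arm(
  motion=[
    [0, 0, 0.03, 0, 0, 0, 1],
    [0, 0, 0.03, 0, 0, 0, 1],
    [0, 0, 0.03, 0, 0, 0, 1],
    [0, 0, 0, 0, 0, 0, 1],
    [0, 0, 0, 0, 0, 0, 1],
  ],
)

```text
time_s: 11.35
ee_pos: [0.4801, -0.0635, 0.1215]
eef_rot: [-3.141, 0.001, -0.085]
force: [0.3, -0.5, 0.7]
grip_width: 0.0942
grip_force: 0.0
```

Run:
```python
from h import *
go(.4799,-.0629,.036,-.0848);w=snap('wrist','w5')
o=ctrl.get_obs();print(o['grip_width'])
```

```text
11.35 tcp [ 0.4801 -0.0635  0.1215] rpy [-3.141e+00  1.000e-03 -8.500e-02] shift [-0.0002 -0.0006  0.0855]
turn [-0.0001  0.0009 -0.0006]
0.09410999337932083
```

View pics/w5.png

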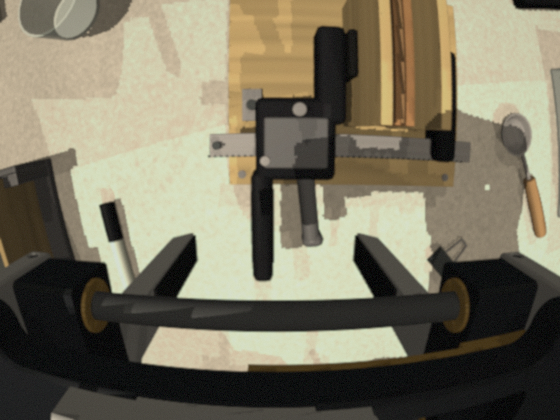

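Run:
```python
from h import *
o=np.array([.5377,-.0678]);w=-.0848
R=np.array([[np.cos(w),-np.sin(w)],[np.sin(w),np.cos(w)]])
for p,z in[((252.5,230),.07),((273,230),.07),((262,278),.07),((233,183),.015),((451,184),.015)]:print((onz('wrist',p,z)[:2]-o)@R)
```

```text
[-0.06863507  0.01875411]
[-0.06860711  0.0018959 ]
[-0.11228016  0.01153149]
[-0.03821087  0.04101097]
[-0.03669296 -0.18818405]
```

Emit:
jog_arm(
  motion=[
    [0, 0, 0.025, 0, 0, 0, 1],
    [0, 0, 0.03, 0, 0, 0, 1],
    [0, 0, 0.025, 0, 0, 0, 1],
    [0, 0, 0.005, 0, 0, 0, 1],
    [0, 0, 0, 0, 0, 0, 1],
  ],
)

```text
time_s: 11.9
ee_pos: [0.4805, -0.0635, 0.037]
eef_rot: [3.142, -0.0, -0.085]
force: [-0.2, 0.1, -0.5]
grip_width: 0.0936
grip_force: 0.0
```

Emit:
jog_arm(
  motion=[
    [0, -0.0015, 0, 0, 0, 0, 0],
    [0, 0, 0, 0, 0, 0, -0.2],
    [0, 0, 0, 0, 0, 0, -1],
    [0, 0, 0, 0, 0, 0, -1],
    [0, 0, 0, 0, 0, 0, -1],
  ],
  squeeze=6,
)

```text
time_s: 12.4
ee_pos: [0.4803, -0.0622, 0.0366]
eef_rot: [3.141, -0.001, -0.085]
force: [-2.3, -4.9, 3.5]
grip_width: 0.0572
grip_force: 2.3
```

Emit:
jog_arm(
  motion=[
    [0, 0, 0, 0, 0, 0, -1],
    [0, 0, 0, 0, 0, 0, -1],
    [0, 0, 0, 0, 0, 0, -1],
  ],
)

```text
time_s: 12.7
ee_pos: [0.4801, -0.0619, 0.0363]
eef_rot: [-3.142, 0.0, -0.086]
force: [-1.4, 1.4, 4.1]
grip_width: 0.0363
grip_force: 6.0
```

Emit:
jog_arm(
  motion=[
    [0, 0, 0, 0, 0, 0, -1],
    [0, 0, 0, 0, 0, 0, 0.8],
    [0, 0, 0, 0, 0, 0, 0.8],
    [0, 0, 0, 0, 0, 0, 0.8],
    [0, 0, 0, 0, 0, 0, 0.8],
  ],
)

```text
time_s: 13.2
ee_pos: [0.4802, -0.0617, 0.0361]
eef_rot: [-3.141, -0.0, -0.085]
force: [1.0, -1.3, 0.4]
grip_width: 0.0648
grip_force: 0.4
```

Emit:
jog_arm(
  motion=[
    [0, 0, 0, 0, 0, 0, 0.8],
    [0, 0, 0, 0, 0, 0, 0.8],
    [0, 0, 0, 0, 0, 0, -1],
    [0, 0, 0, 0, 0, 0, -1],
    [0, 0, 0, 0, 0, 0, -1],
  ],
)

```text
time_s: 13.7
ee_pos: [0.4799, -0.0619, 0.036]
eef_rot: [3.141, 0.001, -0.085]
force: [-1.2, -1.5, 1.0]
grip_width: 0.0635
grip_force: 0.9
```

Emit:
jog_arm(
  motion=[
    [0, 0, 0, 0, 0, 0, -1],
    [0, 0, 0, 0, 0, 0, -1],
    [0, 0, 0, 0, 0, 0, -1],
    [0, 0, 0, 0, 0, 0, -1],
    [0, 0, 0, 0, 0, 0, -1],
  ],
)

```text
time_s: 14.2
ee_pos: [0.4797, -0.0617, 0.036]
eef_rot: [-3.141, 0.001, -0.085]
force: [-5.5, -0.1, 0.4]
grip_width: 0.036
grip_force: 6.1
```

Home again; next stroke.

Emit:
jog_arm(
  motion=[
    [0, 0, 0, 0, 0, 0, 0.8],
    [0, 0, 0, 0, 0, 0, 0.8],
    [0, 0, 0, 0, 0, 0, 0.8],
    [0, 0, 0, 0, 0, 0, 0.8],
    [0, 0, 0, 0, 0, 0, 0.8],
  ],
)

```text
time_s: 14.7
ee_pos: [0.4804, -0.0618, 0.0363]
eef_rot: [-3.142, -0.001, -0.085]
force: [0.8, -0.6, -0.5]
grip_width: 0.0726
grip_force: 0.2
```

Emit:
jog_arm(
  motion=[
    [0, 0, 0, 0, 0, 0, 0.8],
    [0, 0, 0, 0, 0, 0, -1],
    [0, 0, 0, 0, 0, 0, -1],
    [0, 0, 0, 0, 0, 0, -1],
    [0, 0, 0, 0, 0, 0, -1],
  ],
)

```text
time_s: 15.2
ee_pos: [0.4799, -0.0619, 0.0361]
eef_rot: [3.141, 0.001, -0.085]
force: [-1.7, -3.4, 1.2]
grip_width: 0.0556
grip_force: 1.6
```

Emit:
jog_arm(
  motion=[
    [0, 0, 0, 0, 0, 0, -1],
    [0, 0, 0, 0, 0, 0, -1],
    [0, 0, 0, 0, 0, 0, -1],
    [0, 0, 0, 0, 0, 0, -1],
  ],
)

```text
time_s: 15.6
ee_pos: [0.4795, -0.0629, 0.036]
eef_rot: [3.14, 0.001, -0.085]
force: [-5.4, -12.1, 0.4]
grip_width: 0.0414
grip_force: 6.1
```

Run:
```python
from h import *
a=snap('side','s6')
cv2.imwrite('pics/s6z.png',cv2.resize(a[180:310,230:390],None,fx=4,fy=4,interpolation=cv2.INTER_CUBIC)[:,:,::-1])
```

Emit:
jog_arm(
  motion=[
    [0, 0, 0, 0, 0, 0, -1],
    [0, 0, 0, 0, 0, 0, -1],
    [0, 0, 0, 0, 0, 0, -1],
    [0, 0, 0, 0, 0, 0, -1],
    [0, 0, 0, 0, 0, 0, -1],
  ],
)

```text
time_s: 16.15
ee_pos: [0.4795, -0.063, 0.036]
eef_rot: [3.14, 0.001, -0.085]
force: [-5.3, -12.1, 0.3]
grip_width: 0.0412
grip_force: 6.1
```

View pics/s6z.png

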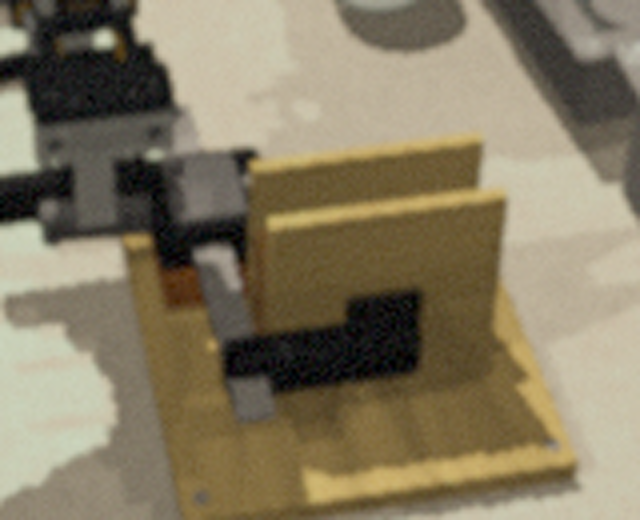

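The picture shows the pad (about 385,330) pressed on the upright board. The trigger has stopped part way, steady at about 12 N and carrying the load alone, so I'm handing in.

```bash
python3 -c "
from station import ctrl
print(ctrl.hand_in())"
```

```text
the job is handed in; nothing more can be done
None
```

I stood the press board against the stack and drew the jaw onto it with two full trigger strokes and a third that stopped part way. I handed the job in with the trigger held at about 12 N, roughly 12 N on the board by the given formula; no verdict was returned.

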